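Set the extensometer calibrator to its marked line and zero the readout

ROBOT

A 6-joint arm with a two-finger parallel gripper is mounted at the origin on the work surface. World frame = base frame: x ahead of the robot, y to its left, z up, the work surface at z = 0. Lengths are in mm, angles in rad, forces in N, time in s.
With the tool pointing down it reaches from about 300 to 1000 mm from the base axis. Payload 5.1 kg.
Tool frame: the origin (TCP) lies on the centre line of the jaws, within the pads' length; the fingertips stand 8 mm ahead of it and the grasp point (between the pads) lies 11 mm behind it; z points along the fingers, y is the line along which they close (so a half turn about z gives the same grasp; the last joint's range is limited). The gripper opens to 95 mm and grips with 3 to 60 N. Pads are 20 mm wide; open, the fingers measure 119 mm over their backs; the gripper's body (75 mm by 180 mm) begins 59 mm behind the grasp point.
Start: joints at [-1.387, 0.124, 1.65, -0, 1.367, -0.083], TCP at [171.337, -626.999, 222.656] pointing down, gripper open.
Joint ranges: [-2.61, 2.61], [-1.02, 2.33], [0.03, 2.71], [-1.35, 4.49], [0.32, 2.68], [-2.91, 2.91]. Speed limits (rad/s): [2.57, 2.57, 3.14, 3.14, 3.14, 3.14].

INTERFACE

Orientations are given as a unit quaternion [x, y, z, w].
In Python, from cell import status, viewer, ctrl gives the robot as it stands.
- The arm moves only by the tool carry_out, never from a script. Its argument "steps" is a list of rows, each a list of 7 numbers: the shift along the tool's x, y, z in m, then the turn, a rotation vector about the tool's x, y, z in rad, then the closure in counts, from 0 (fully open) to 255 (shut). In form: [[tx, ty, tz, ax, ay, az, claw], ...]. A call has 1 to 20 rows; each row is the pose to reach, as a shift and turn from the pose commanded when the call began, along the tool's axes at that moment; what a row does not reach only later rows make up. A row lasts 1/12 s, in which the tool goes at most 41.7 mm and 7.16 degrees, less where a joint would pass 70% of its speed; a pose out of reach is approached as far as the arm can. A call with a gripper value outside its range is refused whole. The fingers move at their own pace and stop on an object; "squeeze" is the grip in N (left out, the last holds). Time passes only in rows, so rows that repeat a pose let the fingers close. It gives the time, the measured TCP pose, the force, the opening and the grip force at its end, in the units of the state.
- status.get_state(): the state, without advancing time (a new reading comes with each control period).
- viewer.capture(name): name is "scene" or "top" or "wrist"; returns the picture (420x560x3 uint8, blue, green, red); there is no depth.
- viewer.calibration(name): a dict with "camera_matrix" (3x3 intrinsics, pixels), "origin" and "orientation" of the camera in the world. Camera axes: x right, y down, z forward; pixel columns grow to the right and rows downward; lengths in mm; the calibration is good to about 2 mm. A picture is of the moment at which its call begins: read the wrist's pose just before it. calibration takes no time and is no camera call; for the wrist camera it gives the pose at the moment of the call.
- ctrl.close_job(): hands the job in; it is judged then, once.
The state is a dict: "clock": time; "joint_positions": joint angles; "dq": joint speeds; "joint_efforts": joint torques, N m; "position": TCP position; "ee_rot": TCP orientation; "wrist_force": force on the tool from outside, world axes, zero at the start; "moment": the same for the moment, N m; "finger_gap": finger opening in mm; "grip_force": force on a finger pad.
Only numpy, scipy, OpenCV 4.12 (cv2) and the standard library are available. Lean on these libraries where they do the work, as an engineer would, in place of code of your own. Each camera call takes 0.05 s, during which the arm holds its last target. There are 200 camera calls.

TASK

Set the extensometer calibrator: with a fingertip against the side of the red finger knob, gently push the black dial round clockwise (seen from above) until its white index line stands at the line marked by the green clip, coming up to it without running past, and without taking the knob between the fingers. Then, with the dial on the line, press the blue zero key on the readout fully down and let it come up again. Leave the green clip and everything else on the table alone.

Things in the scene. Friction and masses are not known exactly. Their poses are not given: they have to be found in the camera images.
- calibrator: Extensometer calibrator, fixed to the table: blue base 155 x 125 x 24 mm, aluminium column, blue head bracket carrying a round white scale plate and on it a black dial. Origin at table height under the dial's axis; its front (-x) faces roughly to the robot. Nothing on it is higher than the red knob, 247 mm above the table.
- dial_axis (a point): Centre of the dial's flat top face, on its vertical turning axis, 219 mm above the table. Dial 104 mm across, 16 mm thick, with a steel cap 24 mm across and 3 mm high in the middle. The fixed white scale plate under it is 140 mm across, its top 16 mm below the dial's top, a black line every 10 degrees.
- knob (a point): Middle of the red finger knob, an upright rigid cylinder 16 mm across standing on the dial 36 mm from its axis, straight across from the index line; it reaches from the dial's top, 14 mm below this point, to 14 mm above it. Pushing it sideways turns the dial with about 1.5 N; the dial stays where it is left (friction, no spring, no coasting).
- index (a point): Outer end of the white index line on the dial's top, at its rim, 52.5 mm from the axis, at the height of the dial's top.
- marker_tip (a point): Where the index end must come: at the inner tip of the green clip that marks the wanted line, 52.5 mm from the axis, at the height of the dial's top. x points to the axis; an index past the clip (clockwise) is at +y. The clip sits on the scale plate's rim, 54 to 79 mm from the axis, its top 12 mm below the dial's top; it slides if pushed.
- dial (a joint): Angle of the dial, rad, growing clockwise seen from above; 0 when the index line points to the calibrator's front. Starts 0.6 to 2.8 rad short of (counter-clockwise of) the clip. Can be turned from -2.7 to 1.6.
- marker (a joint): Angle of the green clip on the scale, rad, same zero and sense as the dial: the dial is set when both angles are equal.
- zero_key_top (a point): Top centre of the round blue zero key, 26 mm across, 70 mm above the table, in a black collar 42 mm across and 12 mm high, on the low front part of the grey readout box (fixed; 130 mm front to back, 160 mm wide, 52 mm high in front). The display hood along its back edge is 86 mm high and begins 51 mm behind the key's centre.
- zero_key (a joint): Travel of the blue key, m: 0 up, 0.006 fully down, sprung, about 4 N when fully down.
- caliper: Loose bystander: digital caliper with a black slider, lying flat, 225 mm long along its x, 10 mm high. Origin at the centre of its underside.
- specimen: Loose bystander: loose steel tensile bar, 150 x 20 x 6 mm, lying flat, long along its x. Origin at the centre of its underside.
- jaw: Loose bystander: dark steel grip jaw block, 60 x 40 x 22 mm. Origin at the centre of its underside.
- flask_pink: Loose bystander: pink drinking flask with white lid, 66 mm across, 181 mm tall, standing. Origin at the centre of its underside.
- flask_green: Loose bystander: green drinking flask with grey lid, 66 mm across, 181 mm tall, standing. Origin at the centre of its underside.
- glove_box: Loose bystander: white and blue carton, 115 x 220 x 75 mm. Origin at the centre of its underside.
- mouse: Loose bystander: black computer mouse, 62 mm across, 34 mm high. Origin at the centre of its underside.
- tray: Blue open tray with tensile bars in it, fixed, 130 x 180 x 30 mm; origin at the centre of its underside. Readout and tray may stand on either side of the calibrator.
There are look-alikes about, which are no part of the job. What is shaped like the part that bears zero_key_top but turquoise is not meant.

How it is judged (in metres and radians):
On the way, in this order (a step that is already met when the one before it is completed fails the run):
1. the dial's index stands at the green clip (horizontal distance between index and marker_tip below 0.0045 m), for 0.3 s.
2. the zero key is pressed down with the dial on the line (value of joint zero_key above 0.0045 m and horizontal distance between index and marker_tip below 0.0045 m), for 0.1 s.
At the end, for the whole second after the job is handed in: The outer end of the index line is within 4.5 mm (half a scale division) of the green clip's tip and the dial is at rest, the clip is where it was (3 mm), and the zero key has been pressed at least 4.5 mm down with the dial on the line and is up again (horizontal distance between index and marker_tip below 0.0045 m and value of joint zero_key below 0.0015 m and velocity of joint dial between -0.02 and 0.02 rad/s and distance of marker_tip from where it was at the start of the episode below 0.003 m); the robot touches nothing.
It fails at once if the dial runs more than a scale division (9 mm at the rim) past the green clip (y of index in the frame of marker_tip above 0.009 m).
It fails at once if the knob is taken between the fingers (horizontal distance between the grasp point and knob below 0.009 m and z of the grasp point in the frame of knob below 0.028 m).
It fails at once if the zero key is pressed with the dial off the line (value of joint zero_key above 0.003 m and not (horizontal distance between index and marker_tip below 0.0055 m)).
It fails at once if the calibrator is handled roughly (over 25 N) (contact force between anything else and calibrator above 25 N).
It fails at once if the green clip is shifted more than 4 mm, or a loose thing on the table is moved or lifted more than 15 mm (distance of marker_tip from where it was at the start of the episode above 0.004 m or distance of any of caliper, specimen, jaw, flask_pink, flask_green, glove_box, mouse from where it was at the start of the episode above 0.015 m).
It also fails if it takes over 58 s, if anything falls off the work surface, if the arm or the gripper's body presses on something with over 40 N, if the wrist force passes 120 N, or if a joint passes its speed limit or range.

## Working session

There is one attempt and no reset: what is moved stays moved. The work goes in short steps, Python scripts to look and compute and a tool call to move; the robot and the scene stay as the last step left them, time stands still between calls to the robot, and variables do not carry over. Pictures are saved under pics/ and viewed, at most 10 in all, crops included, and the job is handed in when it is done.

Besides the shell and the picture viewer there is one more tool, called after ">>>" as a command line: name --pt "numbers of a row" for each row, then --argument value for the rest. carry_out: Moves the arm, as the interface text tells. Its arguments: {"type":"object","properties":{"steps":{"type":"array"},"squeeze":{"type":"number"}},"required":["steps"]}

```bash
mkdir -p pics; python3 - <<'E'
from cell import status,viewer,ctrl
import cv2,numpy as np
print(status.get_state())
for n in("scene","top"):
    im=viewer.capture(n);cv2.imwrite(f"pics/{n}0.png",im)
    print(n,viewer.calibration(n))
a=cv2.imread("pics/scene0.png");b=cv2.imread("pics/top0.png")
E
```

```text
{'clock': 0.0, 'joint_positions': array([-1.38658478e+00,  1.24482444e-01,  1.65168911e+00, -3.61384846e-05,
        1.36752019e+00, -8.25735897e-02]), 'dq': array([-0.00048562,  0.00184224, -0.0011497 , -0.00028766,  0.00047772,
        0.00031912]), 'joint_efforts': array([ 3.29818504e-04, -4.17606211e+01, -3.59932387e+01,  7.74411578e-02,
        4.93479869e-02, -1.81727369e-04]), 'position': array([ 171.22132524, -626.37745921,  221.39278685]), 'ee_rot': array([ 9.91115362e-01,  1.33000893e-01, -7.09844825e-05, -1.04729336e-03]), 'wrist_force': array([ 0.57614715, -0.25495183, -0.13980889]), 'moment': array([-0.0230905 ,  0.04469382, -0.01396801]), 'grip_force': 0.0, 'finger_gap': 95.14411730052369}
scene {'camera_matrix': array([[404.64253489,   0.        , 273.3620861 ],
       [  0.        , 404.64253489, 208.51177543],
       [  0.        ,   0.        ,   1.        ]]), 'origin': array([1433.06759377, -291.573836  ,  936.33700417]), 'orientation': array([ 0.70029783,  0.5758593 , -0.26153861, -0.33100841])}
top {'camera_matrix': array([[456.92371395,   0.        , 274.99301326],
       [  0.        , 456.92371395, 214.16815991],
       [  0.        ,   0.        ,   1.        ]]), 'origin': array([ 344.6669491 ,  -97.86771294, 1358.6257553 ]), 'orientation': array([ 0.70882478, -0.70117993,  0.06047389, -0.04750847])}
```

View pics/top0.png

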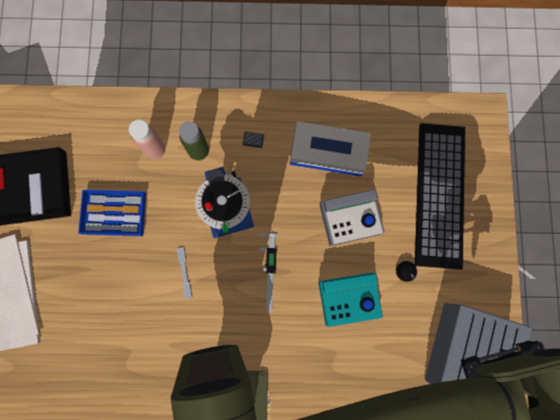

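View pics/scene0.png

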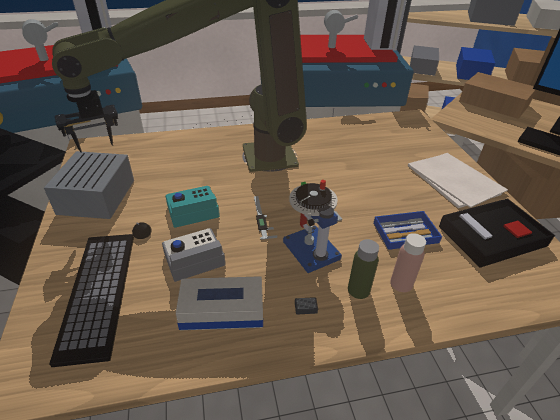

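Top view: dial at about (221,200), red knob (209,207), index toward (242,190), green clip (225,227) and grey readout's blue key (369,220); the turquoise one at (367,304) is the look-alike. I'll enlarge these.

```bash
cat > h.py <<'E'
import cv2,numpy as np
from scipy.spatial.transform import Rotation as R
from cell import status,viewer,ctrl
def ray(n,u,v,z,c=None):
    c=c or viewer.calibration(n);d=R.from_quat(c["orientation"]).as_matrix()@np.linalg.solve(c["camera_matrix"],[u,v,1.])
    o=c["origin"];return o+d*(z-o[2])/d[2]
def proj(n,p,c=None):
    c=c or viewer.calibration(n);q=c["camera_matrix"]@(R.from_quat(c["orientation"]).as_matrix().T@(np.array(p)-c["origin"]));return q[:2]/q[2]
E
python3 - <<'E'
from h import *
b=cv2.imread("pics/top0.png")
x=cv2.resize(b[160:245,180:265],None,fx=7,fy=7,interpolation=cv2.INTER_CUBIC)
y=cv2.resize(b[185:250,335:390],None,fx=3.6,fy=3.6,interpolation=cv2.INTER_CUBIC)
o=np.zeros((600,800,3),np.uint8);o[:595,:595]=x;o[:y.shape[0],600:600+y.shape[1]]=y
cv2.imwrite("pics/c0.png",o)
for n,p in dict(ax=(221,200,219),knob=(209,207,247),idx=(242,190,219),clip=(225,226,207),key=(369,220,70)).items(): print(n,ray("top",*p).round(1))
E
```

```text
ax [555.  19. 219.]
knob [531.9  45.1 247. ]
idx [581.5 -33.6 219. ]
clip [490.3   8.3 207. ]
key [ 529.8 -389.7   70. ]
```

View pics/c0.png

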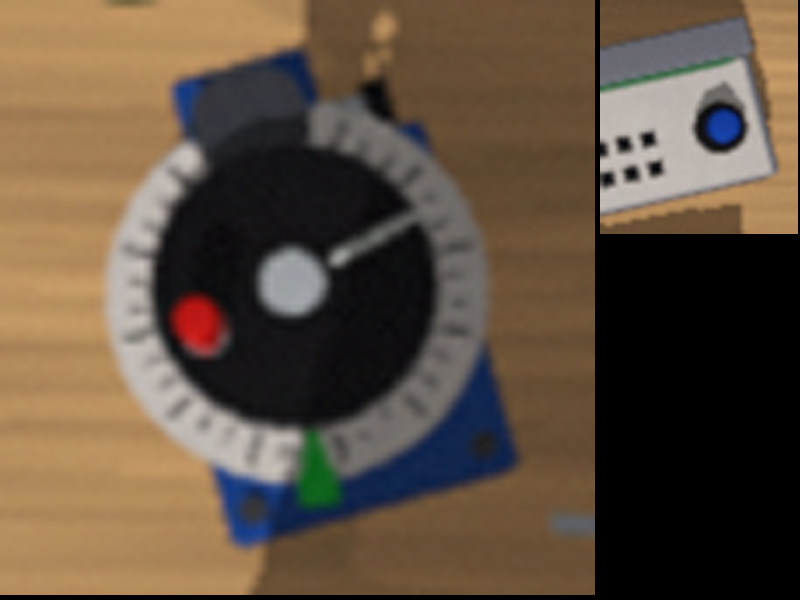

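```bash
python3 - <<'E'
from h import *
P=lambda x,y,z: ray("top",180+(x+.5)/7-.5,160+(y+.5)/7-.5,z)
d=dict(cap=P(292,282,222),disc=P(295,285,219),idx=P(418,213,219),idxin=P(332,261,219),knob=P(197,320,247),tip=P(312,432,207),out=P(320,506,207))
c=d["cap"]
for n,p in d.items():
    v=(p-c)[:2];print(n,p.round(1),"r",np.hypot(*v).round(1),"ang",np.degrees(np.arctan2(v[1],v[0])).round(1))
print(ray("top",368.6,219.8,70))
print(R.from_quat(status.get_state()["ee_rot"]).as_matrix().round(3)); print(viewer.calibration("wrist"))
E
```

```text
cap [554.8  18.  222. ] r 0.0 ang 0.0
disc [554.2  17.2 219. ] r 1.0 ang -123.5
idx [581.4 -26.7 219. ] r 52.0 ang -59.2
idxin [563.2   4.  219. ] r 16.3 ang -58.7
knob [536.1  48.4 247. ] r 35.7 ang 121.5
tip [502.3  10.7 207. ] r 52.9 ang -172.2
out [475.4   7.1 207. ] r 80.1 ang -172.2
[ 530.34923228 -388.51819558   70.        ]
[[ 0.965  0.264 -0.   ]
 [ 0.264 -0.965  0.002]
 [ 0.    -0.002 -1.   ]]
{'camera_matrix': array([[341.44240938,   0.        , 271.04476146],
       [  0.        , 341.44240938, 213.47086111],
       [  0.        ,   0.        ,   1.        ]]), 'origin': array([ 245.10240152, -607.39403145,  384.31396877]), 'orientation': array([ 0.7879147 , -0.60083529, -0.08248327,  0.10669532])}
```

>>> carry_out --pt "0 0 -0.04 0 0 0 255" --pt "0.03 -0.03 -0.08 0 0 -0.12 255" --pt "0.467 -0.459 -0.108 0 0 -1.745 255" --pt "0.467 -0.459 -0.108 0 0 -1.745 255" --pt "0.467 -0.459 -0.108 0 0 -1.745 255" --pt "0.467 -0.459 -0.108 0 0 -1.745 255" --pt "0.467 -0.459 -0.108 0 0 -1.745 255" --pt "0.467 -0.459 -0.108 0 0 -1.745 255" --pt "0.467 -0.459 -0.108 0 0 -1.745 255" --pt "0.467 -0.459 -0.108 0 0 -1.745 255" --pt "0.467 -0.459 -0.108 0 0 -1.745 255" --pt "0.467 -0.459 -0.108 0 0 -1.745 255" --pt "0.467 -0.459 -0.108 0 0 -1.745 255" --pt "0.467 -0.459 -0.108 0 0 -1.745 255" --pt "0.467 -0.459 -0.108 0 0 -1.745 255" --pt "0.467 -0.459 -0.108 0 0 -1.745 255" --pt "0.467 -0.459 -0.108 0 0 -1.745 255" --pt "0.467 -0.459 -0.108 0 0 -1.745 255" --pt "0.467 -0.459 -0.108 0 0 -1.745 255" --pt "0.467 -0.459 -0.108 0 0 -1.745 255" --squeeze 5

```text
clock: 1.77
position: [500.5, -61.0, 330.1]
ee_rot: [0.535, 0.845, -0.0, -0.0]
wrist_force: [-0.6, -0.2, 0.1]
finger_gap: 0.6
grip_force: 0.0
```

>>> carry_out --pt "0.081 0.049 0 0 0 -1.679 255" --pt "0.081 0.049 0 0 0 -1.679 255" --pt "0.081 0.049 0 0 0 -1.679 255" --pt "0.081 0.049 0 0 0 -1.679 255" --pt "0.081 0.049 0 0 0 -1.679 255" --pt "0.081 0.049 0 0 0 -1.679 255" --pt "0.081 0.049 0 0 0 -1.679 255" --pt "0.081 0.049 0 0 0 -1.679 255" --pt "0.081 0.049 0 0 0 -1.679 255" --pt "0.081 0.049 0 0 0 -1.679 255" --pt "0.081 0.049 0 0 0 -1.679 255" --pt "0.081 0.049 0 0 0 -1.679 255" --pt "0.081 0.049 0 0 0 -1.679 255" --pt "0.081 0.049 0 0 0 -1.679 255" --pt "0.081 0.049 0 0 0 -1.679 255" --pt "0.081 0.049 0 0 0 -1.679 255"

```text
clock: 3.1
position: [510.2, 31.6, 330.4]
ee_rot: [-0.269, 0.963, -0.0, -0.0]
wrist_force: [0.0, 0.0, 0.6]
finger_gap: 0.5
grip_force: 0.0
```

```bash
python3 - <<'E'
from h import *
s=status.get_state();print(s["position"],s["joint_positions"],np.degrees(2*np.arctan2(*s["ee_rot"][[1,0]])))
w=viewer.calibration("wrist");im=viewer.capture("wrist")
for n,p in dict(ax=(554.8,18,222),knob=(535.8,48.4,247),idx=(581.5,-27,219),tip=(502.5,10.7,207)).items(): print(n,proj("wrist",p,w).round(1))
np.save("w1.npy",w,allow_pickle=True)
cv2.imwrite("pics/w1.png",cv2.resize(im,None,fx=1.42,fy=1.42,interpolation=cv2.INTER_CUBIC))
E
```

```text
[510.24474773  31.64582931 330.44980766] [-4.30219625e-02 -2.32231290e-01  1.81353507e+00 -1.35467749e-04
  1.56060365e+00 -2.15892452e+00] 211.2323669921006
ax [231.2 247.9]
knob [273.7 259. ]
idx [170.5 246. ]
tip [256.  188.2]
```

View pics/w1.png

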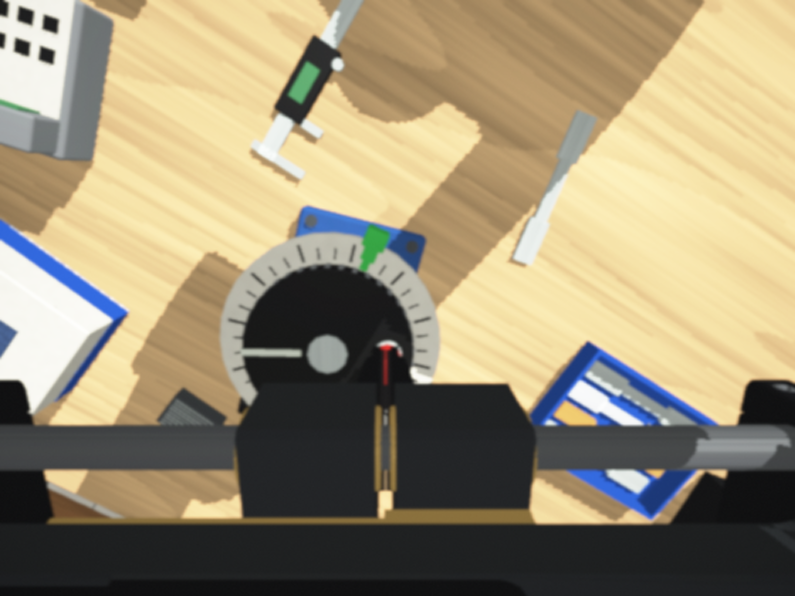

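```bash
python3 - <<'E'
from h import *
w=np.load("w1.npy",allow_pickle=True).item()
s=status.get_state();M=R.from_quat(s["ee_rot"]).as_matrix()
for q in [(10,12,8),(10,-12,8),(-10,12,8),(-10,-12,8),(10,12,-11),(10,12,-40),(10,12,-70),(37,90,-70)]:
    print(q,(proj("wrist",s["position"]+M@np.array(q),w)*1.42).round(0))
print(M.T@(w["origin"]-s["position"]))
im=cv2.imread("pics/w1.png")[300:540,220:560]
cv2.imwrite("pics/w1c.png",cv2.resize(im,None,fx=2.3,fy=2.3)*1)
E
```

```text
(10, 12, 8) [420. 348.]
(10, -12, 8) [356. 348.]
(-10, 12, 8) [419. 396.]
(-10, -12, 8) [357. 396.]
(10, 12, -11) [424. 368.]
(10, 12, -40) [432. 409.]
(10, 12, -70) [445. 474.]
(37, 90, -70) [829. 360.]
[  74.7823747    -1.16449709 -162.74553891]
```

View pics/w1c.png

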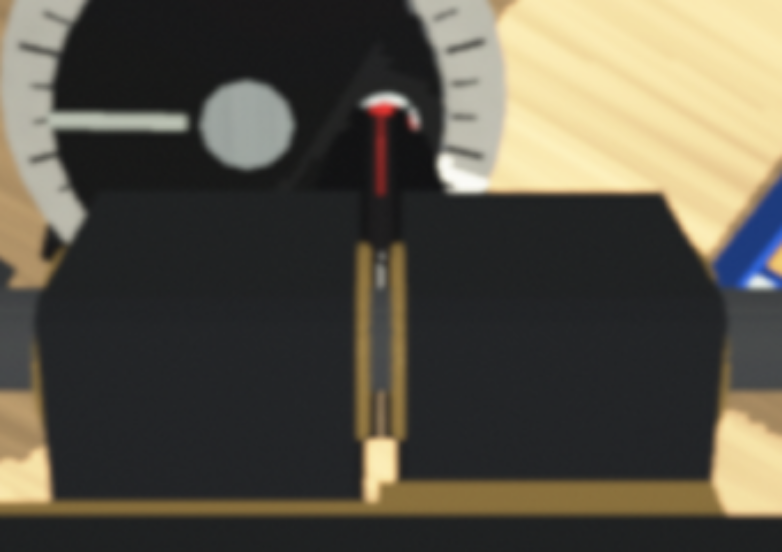

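The wrist view confirms the top-view measurements to about 1 mm: axis at (327,354), clip tip at (362,268), index end at (243,352) and knob just ahead of the closed fingertips. Next I'll descend beside the knob.

>>> carry_out --pt "0 0 0.03 0 0 0 255" --pt "0 0 0.06 0 0 0 255" --pt "0 0 0.08 0 0 0 255" --pt "0 0 0.088 0 0 0 255" --pt "0 0 0.092 0 0 0 255" --pt "0 0 0.092 0 0 0 255" --pt "-0.004 0 0.092 0 0 0 255" --pt "-0.008 0 0.092 0 0 0 255" --pt "-0.01 0 0.092 0 0 0 255" --pt "-0.01 0 0.092 0 0 0 255"

```text
clock: 3.98
position: [520.1, 38.5, 239.9]
ee_rot: [-0.271, 0.962, -0.0, 0.001]
wrist_force: [-0.9, -0.7, -0.2]
finger_gap: 0.5
grip_force: 0.0
```

```bash
python3 - <<'E'
from h import *
s=status.get_state();print(s["position"],s["wrist_force"])
M=R.from_quat(s["ee_rot"]).as_matrix();A=(M.T@(np.array([554.7,17.9,238])-s["position"]))[:2];print("A",A)
for k in range(1,21):
    t=np.radians(3*k);r=np.array([[np.cos(t),-np.sin(t)],[np.sin(t),np.cos(t)]]);p=(A-r@A)/1000
    print([float(p[0].round(4)),float(p[1].round(4)),0,0,0,float(t.round(4)),255],end=",")
E
```

```text
[520.0781058   38.54146804 239.93715769] [-0.86138052 -0.74771235 -0.15986416]
A [-18.73933832 -35.6833703 ]
[-0.0019, 0.0009, 0, 0, 0, 0.0524, 255],[-0.0038, 0.0018, 0, 0, 0, 0.1047, 255],[-0.0058, 0.0025, 0, 0, 0, 0.1571, 255],[-0.0078, 0.0031, 0, 0, 0, 0.2094, 255],[-0.0099, 0.0036, 0, 0, 0, 0.2618, 255],[-0.0119, 0.004, 0, 0, 0, 0.3142, 255],[-0.014, 0.0043, 0, 0, 0, 0.3665, 255],[-0.0161, 0.0045, 0, 0, 0, 0.4189, 255],[-0.0182, 0.0046, 0, 0, 0, 0.4712, 255],[-0.0204, 0.0046, 0, 0, 0, 0.5236, 255],[-0.0225, 0.0044, 0, 0, 0, 0.576, 255],[-0.0246, 0.0042, 0, 0, 0, 0.6283, 255],[-0.0266, 0.0038, 0, 0, 0, 0.6807, 255],[-0.0287, 0.0034, 0, 0, 0, 0.733, 255],[-0.0307, 0.0028, 0, 0, 0, 0.7854, 255],[-0.0327, 0.0021, 0, 0, 0, 0.8378, 255],[-0.0347, 0.0013, 0, 0, 0, 0.8901, 255],[-0.0366, 0.0005, 0, 0, 0, 0.9425, 255],[-0.0385, -0.0005, 0, 0, 0, 0.9948, 255],[-0.0403, -0.0016, 0, 0, 0, 1.0472, 255],
```

>>> carry_out --pt "-0.0019 0.0009 0 0 0 0.0524 255" --pt "-0.0038 0.0018 0 0 0 0.1047 255" --pt "-0.0058 0.0025 0 0 0 0.1571 255" --pt "-0.0078 0.0031 0 0 0 0.2094 255" --pt "-0.0099 0.0036 0 0 0 0.2618 255" --pt "-0.0119 0.004 0 0 0 0.3142 255" --pt "-0.014 0.0043 0 0 0 0.3665 255" --pt "-0.0161 0.0045 0 0 0 0.4189 255" --pt "-0.0182 0.0046 0 0 0 0.4712 255" --pt "-0.0204 0.0046 0 0 0 0.5236 255" --pt "-0.0225 0.0044 0 0 0 0.576 255" --pt "-0.0246 0.0042 0 0 0 0.6283 255" --pt "-0.0266 0.0038 0 0 0 0.6807 255" --pt "-0.0287 0.0034 0 0 0 0.733 255" --pt "-0.0307 0.0028 0 0 0 0.7854 255" --pt "-0.0327 0.0021 0 0 0 0.8378 255" --pt "-0.0347 0.0013 0 0 0 0.8901 255" --pt "-0.0366 0.0005 0 0 0 0.9425 255" --pt "-0.0385 -0.0005 0 0 0 0.9948 255" --pt "-0.0403 -0.0016 0 0 0 1.0472 255"

```text
clock: 5.65
position: [554.4, 59.0, 239.3]
ee_rot: [0.247, 0.969, 0.001, -0.0]
wrist_force: [-0.7, 3.0, 0.1]
finger_gap: 0.3
grip_force: 1.1
```

```bash
python3 - <<'E'
from h import *
w=viewer.calibration("wrist");im=viewer.capture("wrist");t=viewer.capture("top")
s=status.get_state();print(s["position"],s["wrist_force"])
M=R.from_quat(s["ee_rot"]).as_matrix();A=(M.T@(np.array([554.7,17.9,238])-s["position"]))[:2];print("A",A)
for n,p in dict(ax=(554.8,18,222),tip=(502.5,10.7,207)).items(): print(n,(proj("wrist",p,w)).round(1))
np.save("w2.npy",w,allow_pickle=True)
o=np.zeros((420,800,3),np.uint8);o[:,:560]=im;o[:240,560:]=cv2.resize(t[160:240,180:260],None,fx=3,fy=3,interpolation=cv2.INTER_CUBIC)
cv2.imwrite("pics/w2.png",o)
for k in range(1,16):
    t=np.radians(3*k);r=np.array([[np.cos(t),-np.sin(t)],[np.sin(t),np.cos(t)]]);p=(A-r@A)/1000
    print([float(p[0].round(4)),float(p[1].round(4)),0,0,0,float(t.round(4)),255],end=",")
E
```

```text
[554.55822839  58.53690617 239.1809161 ] [-0.5633517   2.12375576  0.7988558 ]
A [-19.51572226 -35.64552674]
ax [209.2 286.4]
tip [156.8 209.3]
[-0.0019, 0.001, 0, 0, 0, 0.0524, 255],[-0.0038, 0.0018, 0, 0, 0, 0.1047, 255],[-0.0058, 0.0026, 0, 0, 0, 0.1571, 255],[-0.0078, 0.0033, 0, 0, 0, 0.2094, 255],[-0.0099, 0.0038, 0, 0, 0, 0.2618, 255],[-0.012, 0.0043, 0, 0, 0, 0.3142, 255],[-0.0141, 0.0046, 0, 0, 0, 0.3665, 255],[-0.0162, 0.0049, 0, 0, 0, 0.4189, 255],[-0.0183, 0.005, 0, 0, 0, 0.4712, 255],[-0.0204, 0.005, 0, 0, 0, 0.5236, 255],[-0.0226, 0.0049, 0, 0, 0, 0.576, 255],[-0.0247, 0.0047, 0, 0, 0, 0.6283, 255],[-0.0268, 0.0043, 0, 0, 0, 0.6807, 255],[-0.0289, 0.0039, 0, 0, 0, 0.733, 255],[-0.0309, 0.0034, 0, 0, 0, 0.7854, 255],
```

View pics/w2.png

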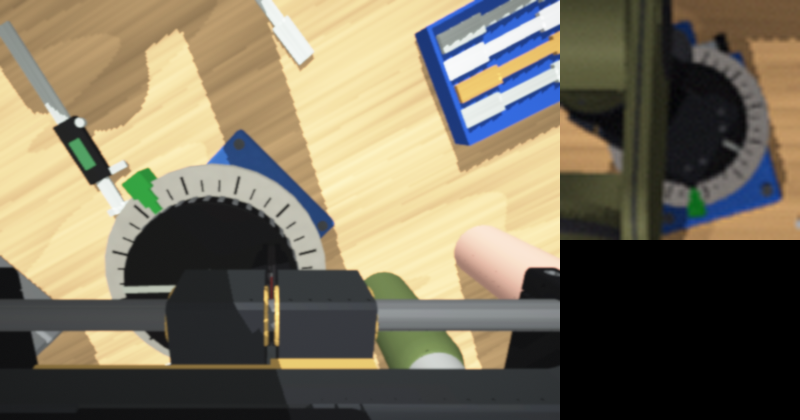

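The dial turned with the knob. The index end shows at about (124,290) and the clip tip at about (158,210), so I'll compute the angle left to go.

```bash
cat >> h.py <<'E'
def angs(c,idx,tip,ax=np.array([554.7,17.9])):
    for n,p,z in(("idx",idx,219),("tip",tip,207)):
        v=ray("wrist",*p,z,c)[:2]-ax;print(n,np.hypot(*v).round(1),(np.degrees(np.arctan2(v[1],v[0]))%360).round(1))
E
python3 - <<'E'
from h import *
w=np.load("w2.npy",allow_pickle=True).item()
angs(w,(124,290),(158,210))
E
```

```text
idx 51.2 245.8
tip 51.9 187.5
```

>>> carry_out --pt "-0.0019 0.001 0 0 0 0.0524 255" --pt "-0.0038 0.0018 0 0 0 0.1047 255" --pt "-0.0058 0.0026 0 0 0 0.1571 255" --pt "-0.0078 0.0033 0 0 0 0.2094 255" --pt "-0.0099 0.0038 0 0 0 0.2618 255" --pt "-0.012 0.0043 0 0 0 0.3142 255" --pt "-0.0141 0.0046 0 0 0 0.3665 255" --pt "-0.0162 0.0049 0 0 0 0.4189 255" --pt "-0.0183 0.005 0 0 0 0.4712 255" --pt "-0.0204 0.005 0 0 0 0.5236 255" --pt "-0.0226 0.0049 0 0 0 0.576 255" --pt "-0.0247 0.0047 0 0 0 0.6283 255" --pt "-0.0268 0.0043 0 0 0 0.6807 255" --pt "-0.0289 0.0039 0 0 0 0.733 255" --pt "-0.0309 0.0034 0 0 0 0.7854 255"

```text
clock: 7.0
position: [583.5, 46.6, 239.1]
ee_rot: [0.599, 0.801, 0.001, 0.0]
wrist_force: [1.5, 2.6, 0.5]
finger_gap: 0.5
grip_force: 0.9
```

```bash
cat > look.py <<'E'
from h import *
import sys
k=sys.argv[1]
w=viewer.calibration("wrist");im=viewer.capture("wrist")
s=status.get_state();print(s["position"],s["wrist_force"],s["joint_positions"][5])
M=R.from_quat(s["ee_rot"]).as_matrix();A=(M.T@(np.array([554.7,17.9,238])-s["position"]))[:2];print("A",A)
np.save(f"w{k}.npy",w,allow_pickle=True);cv2.imwrite(f"pics/full{k}.png",im)
u,v=(int(a) for a in proj("wrist",(502.5,10.7,207),w));print(u,v)
x0,y0=max(0,u-60),max(0,v-45);print("crop",x0,y0,"x6")
cv2.imwrite(f"pics/w{k}.png",cv2.resize(im[y0:y0+100,x0:x0+130],None,fx=6,fy=6,interpolation=cv2.INTER_CUBIC))
E
python3 look.py 3
```

```text
[583.67469083  46.2601873  239.09318989] [1.18996118 1.57440416 0.42112601] -0.2975929608143821
A [-19.08073614 -35.77526573]
126 263
crop 66 218 x6
```

View pics/w3.png

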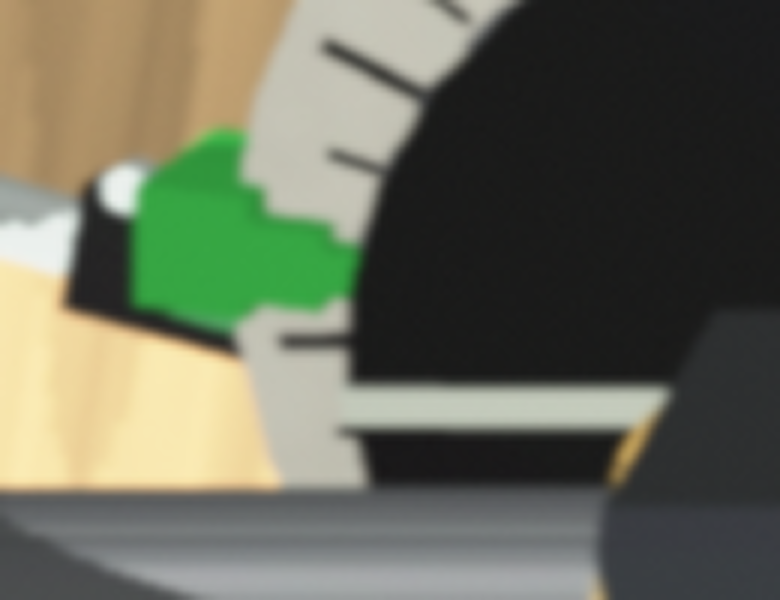

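```bash
python3 - <<'E'
from h import *
w=np.load("w3.npy",allow_pickle=True).item()
f=lambda x,y:(66+(x+.5)/6-.5,218+(y+.5)/6-.5)
angs(w,f(348,407),f(358,272))
v=ray("wrist",*f(315,340),203,w)[:2]-[554.7,17.9];print("tick",np.hypot(*v),np.degrees(np.arctan2(v[1],v[0]))%360)
A=np.array([-19.08,-35.78])
for d in range(1,16):
    t=np.radians(d);r=np.array([[np.cos(t),-np.sin(t)],[np.sin(t),np.cos(t)]]);p=(A-r@A)/1000
    print([float(p[0].round(4)),float(p[1].round(4)),0,0,0,float(t.round(4)),255],end=",")
E
```

```text
idx 50.2 197.5
tip 53.7 187.8
tick 60.36271852878234 197.80648399789015
[-0.0006, 0.0003, 0, 0, 0, 0.0175, 255],[-0.0013, 0.0006, 0, 0, 0, 0.0349, 255],[-0.0019, 0.0009, 0, 0, 0, 0.0524, 255],[-0.0025, 0.0012, 0, 0, 0, 0.0698, 255],[-0.0032, 0.0015, 0, 0, 0, 0.0873, 255],[-0.0038, 0.0018, 0, 0, 0, 0.1047, 255],[-0.0045, 0.0021, 0, 0, 0, 0.1222, 255],[-0.0052, 0.0023, 0, 0, 0, 0.1396, 255],[-0.0058, 0.0025, 0, 0, 0, 0.1571, 255],[-0.0065, 0.0028, 0, 0, 0, 0.1745, 255],[-0.0072, 0.003, 0, 0, 0, 0.192, 255],[-0.0079, 0.0032, 0, 0, 0, 0.2094, 255],[-0.0085, 0.0034, 0, 0, 0, 0.2269, 255],[-0.0092, 0.0036, 0, 0, 0, 0.2443, 255],[-0.0099, 0.0037, 0, 0, 0, 0.2618, 255],
```

>>> carry_out --pt "-0.0006 0.0003 0 0 0 0.0175 255" --pt "-0.0013 0.0006 0 0 0 0.0349 255" --pt "-0.0019 0.0009 0 0 0 0.0524 255" --pt "-0.0025 0.0012 0 0 0 0.0698 255" --pt "-0.0032 0.0015 0 0 0 0.0873 255" --pt "-0.0038 0.0018 0 0 0 0.1047 255" --pt "-0.0045 0.0021 0 0 0 0.1222 255" --pt "-0.0045 0.0021 0 0 0 0.1222 255" --pt "-0.0045 0.0021 0 0 0 0.1222 255"

```text
clock: 7.8
position: [586.2, 42.2, 238.6]
ee_rot: [0.646, 0.763, -0.0, -0.0]
wrist_force: [-0.2, 0.8, 0.6]
finger_gap: 0.4
grip_force: 0.5
```

```bash
python3 look.py 4
```

```text
[586.19532933  42.26110726 238.5289019 ] [0.89031958 1.10534151 0.46470744] -0.18430803945069063
A [-18.85027564 -35.0722487 ]
127 272
crop 67 227 x6
```

View pics/w4.png

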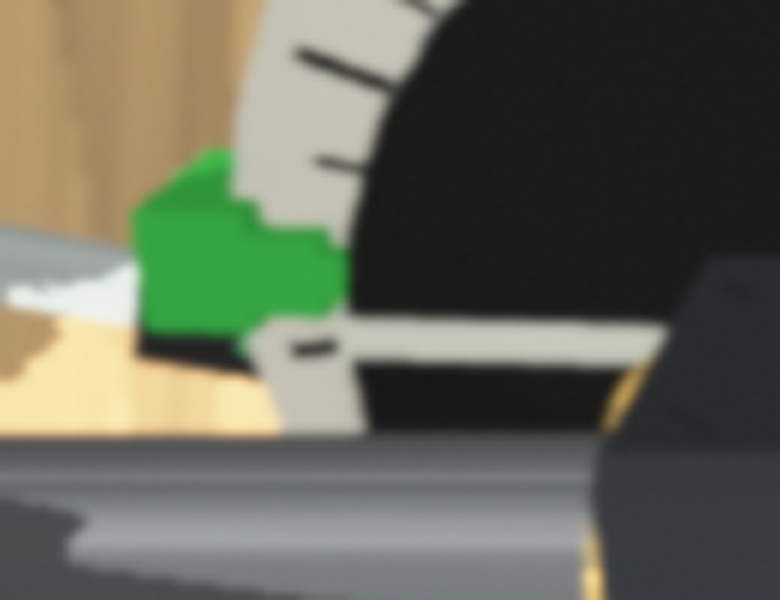

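```bash
python3 - <<'E'
from h import *
w=np.load("w4.npy",allow_pickle=True).item()
f=lambda x,y:(67+(x+.5)/6-.5,227+(y+.5)/6-.5)
angs(w,f(350,338),f(349,277))
angs(w,f(640,346),f(205,285))
v=ray("wrist",*f(314,348),203,w)[:2]-[554.7,17.9];print("tick",np.hypot(*v),np.degrees(np.arctan2(v[1],v[0]))%360)
A=np.array([-18.85,-35.4])
for d in range(1,6):
    t=np.radians(d);r=np.array([[np.cos(t),-np.sin(t)],[np.sin(t),np.cos(t)]]);p=(A-r@A)/1000
    print([float(p[0].round(4)),float(p[1].round(4)),0,0,0,float(t.round(4)),255],end=",")
E
```

```text
idx 49.6 189.0
tip 54.6 188.2
idx 21.3 190.7
tip 69.6 189.2
tick 61.769689987260996 197.81206912959996
[-0.0006, 0.0003, 0, 0, 0, 0.0175, 255],[-0.0012, 0.0006, 0, 0, 0, 0.0349, 255],[-0.0019, 0.0009, 0, 0, 0, 0.0524, 255],[-0.0025, 0.0012, 0, 0, 0, 0.0698, 255],[-0.0032, 0.0015, 0, 0, 0, 0.0873, 255],
```

The index is within about 1° (1 mm) of the clip line, against a tolerance of about 5°. I'll back off, lift and verify.

>>> carry_out --pt "0.004 0 0 0 0 0 255" --pt "0.01 0 0 0 0 0 255" --pt "0.016 0 0 0 0 0 255" --pt "0.02 0 -0.005 0 0 0 255" --pt "0.02 0 -0.03 0 0 0 255" --pt "0.02 0 -0.06 0 0 0 255" --pt "0.02 0 -0.09 0 0 0 255" --pt "0.05 0.02 -0.1 0 0 0 255" --pt "0.09 0.04 -0.1 0 0 0 255" --pt "0.09 0.04 -0.1 0 0 0 255"

```text
clock: 8.68
position: [612.1, 142.8, 340.5]
ee_rot: [0.645, 0.764, 0.002, 0.0]
wrist_force: [-0.8, -0.7, -0.9]
finger_gap: 0.6
grip_force: 0.0
```

```bash
python3 look.py 5; python3 - <<'E'
from h import *
t=viewer.capture("top");a=cv2.imread("pics/w5.png");f=cv2.imread("pics/full5.png")
o=np.zeros((600,800,3),np.uint8);o[:330,:429]=cv2.resize(a,(429,330))
o[:340,430:770]=cv2.resize(t[160:245,180:265],None,fx=4,fy=4,interpolation=cv2.INTER_CUBIC)
o[340:,:347]=cv2.resize(f,(347,260))
cv2.imwrite("pics/c5.png",o)
print(np.degrees(2*np.arctan2(*status.get_state()["ee_rot"][[1,0]])))
E
```

```text
[611.43274553 141.14611075 339.28537374] [-0.7662248  -0.75124802 -0.46819566] -0.02821671197682639
A [-111.9870303   -76.77932322]
136 316
crop 76 271 x6
99.63387112472844
```

View pics/c5.png

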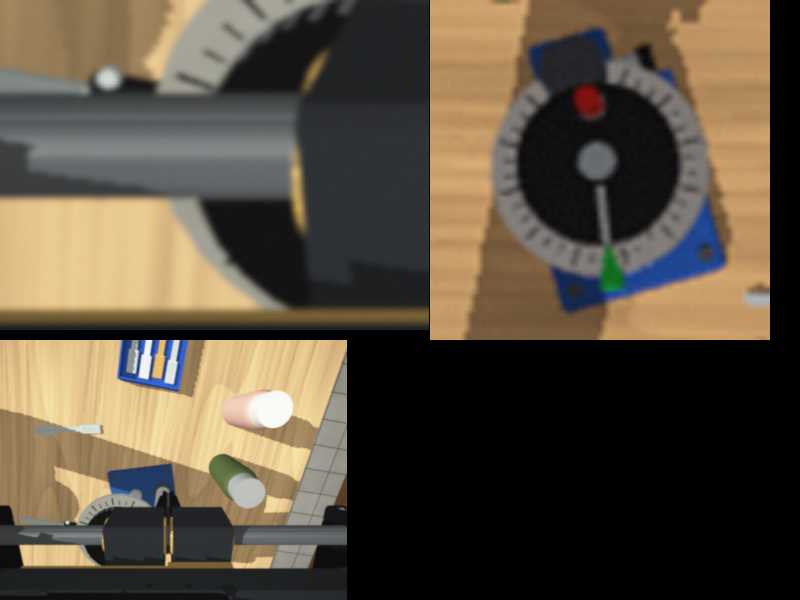

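The top view shows the index end at (607,243) and the clip tip at (608,247) in line with the cap at (597,160), less than 0.5° off. The knob stands opposite. Next is the key.

>>> carry_out --pt "-0.03 -0.01 0 0 0 0 255" --pt "-0.5086 -0.1686 0 0 0 0 255" --pt "-0.5086 -0.1686 0 0 0 0 255" --pt "-0.5086 -0.1686 0 0 0 0 255" --pt "-0.5086 -0.1686 0 0 0 0 255" --pt "-0.5086 -0.1686 0 0 0 0 255" --pt "-0.5086 -0.1686 0 0 0 0 255" --pt "-0.5086 -0.1686 0 0 0 0 255" --pt "-0.5086 -0.1686 0 0 0 0 255" --pt "-0.5086 -0.1686 0 0 0 0 255" --pt "-0.5086 -0.1686 0 0 0 0 255" --pt "-0.5086 -0.1686 0 0 0 0 255" --pt "-0.5086 -0.1686 0 0 0 0 255" --pt "-0.5086 -0.1686 0 0 0 0 255" --pt "-0.5086 -0.1686 0 0 0 0 255" --pt "-0.5086 -0.1686 0 0 0 0 255" --pt "-0.5086 -0.1686 0 0 0 0 255" --pt "-0.5086 -0.1686 0 0 0 0 255" --pt "-0.5086 -0.1686 0 0 0 0 255" --pt "-0.5086 -0.1686 0 0 0 0 255"

```text
clock: 10.45
position: [528.7, -390.5, 339.1]
ee_rot: [0.646, 0.764, -0.0, 0.0]
wrist_force: [1.4, -0.7, 0.3]
finger_gap: 0.6
grip_force: 0.0
```

```bash
python3 - <<'E'
from h import *
s=status.get_state();print(s["position"],s["wrist_force"])
c=viewer.calibration("wrist");w=viewer.capture("wrist");t=cv2.imread("pics/top0.png");sc=cv2.imread("pics/scene0.png")
K=[530.3,-388.5,70]
for n,im,cc in(("top",t,None),("scene",sc,None),("wrist",w,c)):
    u,v=proj(n,K,cc);h=cv2.cvtColor(im,cv2.COLOR_BGR2HSV);m=cv2.inRange(h,(105,150,50),(130,255,255))
    _,_,st,ce=cv2.connectedComponentsWithStats(m)
    ok=[(np.hypot(*(q-[u,v])),a[4],q) for q,a in zip(ce[1:],st[1:]) if a[4]>20]
    print(n,u,v,min(ok,key=lambda z:z[0]) if ok else None)
    if ok: print(ray(n,*min(ok,key=lambda z:z[0])[2],70,cc))
E
```

```text
[ 528.7353258  -390.49260972  339.05344047] [ 1.41305488 -0.66980589  0.29180773]
top 368.59403764404504 219.81696938345328 (np.float64(0.2477823049917208), np.int32(81), array([368.74074074, 219.61728395]))
[ 530.88203062 -388.93393765   70.        ]
scene 177.47638877219111 242.48503980909163 (np.float64(1.042231335956118), np.int32(32), array([176.46875, 242.21875]))
[ 528.59426917 -391.44040953   70.        ]
wrist 271.51421245041337 177.8958431861892 (np.float64(2.3223356745887536), np.int32(381), array([273.67454068, 178.7480315 ]))
[ 533.20244978 -389.12212345   70.        ]
```

>>> carry_out --pt "0.001 0.002 0.04 0 0 0 255" --pt "0.001 0.002 0.08 0 0 0 255" --pt "0.001 0.002 0.12 0 0 0 255" --pt "0.001 0.002 0.16 0 0 0 255" --pt "0.001 0.002 0.2 0 0 0 255" --pt "0.001 0.002 0.23 0 0 0 255" --pt "0.001 0.002 0.245 0 0 0 255" --pt "0.001 0.002 0.253 0 0 0 255" --pt "0.001 0.002 0.257 0 0 0 255" --pt "0.001 0.002 0.259 0 0 0 255" --pt "0.001 0.002 0.261 0 0 0 255" --pt "0.001 0.002 0.263 0 0 0 255" --pt "0.001 0.002 0.264 0 0 0 255" --pt "0.001 0.002 0.264 0 0 0 255" --pt "0.001 0.002 0.264 0 0 0 255"

```text
clock: 11.75
position: [531.5, -391.4, 76.5]
ee_rot: [0.646, 0.763, 0.0, 0.002]
wrist_force: [2.7, -0.7, 4.4]
finger_gap: 0.5
grip_force: 1.8
```

>>> carry_out --pt "0 0 0.001 0 0 0 255" --pt "0 0 0.002 0 0 0 255" --pt "0 0 0.003 0 0 0 255" --pt "0 0 0.003 0 0 0 255" --pt "0 0 0.003 0 0 0 255" --pt "0 0 0.003 0 0 0 255"

```text
clock: 12.25
position: [531.6, -391.4, 76.1]
ee_rot: [0.646, 0.763, 0.0, 0.002]
wrist_force: [-3.0, 1.9, 15.8]
finger_gap: 0.9
grip_force: 8.0
```

```bash
python3 - <<'E'
from h import *
s=status.get_state();print(s["position"],s["wrist_force"],s["moment"])
w=viewer.capture("wrist");sc=viewer.capture("scene");t=viewer.capture("top")
o=np.zeros((600,800,3),np.uint8)
o[:330,:440]=cv2.resize(w,(440,330));o[:330,445:800]=cv2.resize(sc[195:275,140:226],(355,330),interpolation=cv2.INTER_CUBIC)
o[335:600,:265]=cv2.resize(t[160:245,180:265],(265,265),interpolation=cv2.INTER_CUBIC)
o[335:600,270:600]=cv2.resize(w[150:310,180:380],(330,265),interpolation=cv2.INTER_CUBIC)
cv2.imwrite("pics/last.png",o)
E
```

```text
[ 531.58172393 -391.44378989   76.06101581] [-3.02100101  1.87297633 15.77404561] [ 0.58068505  0.36275219 -0.00122023]
```

View pics/last.png

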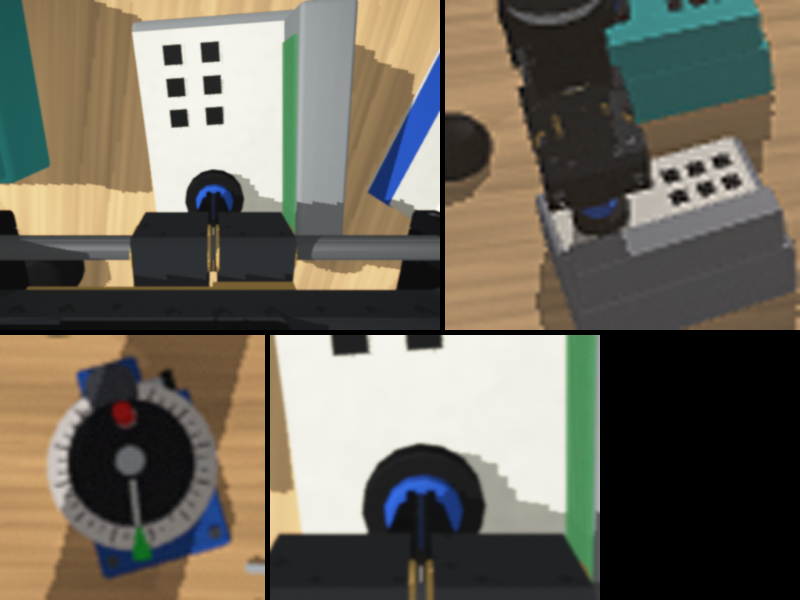

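The fingertips sit centred on the key, clear of the hood and still, with 15.8 N on the key. I'll check its travel by watching the force as I raise.

>>> carry_out --pt "0 0 -0.003 0 0 0 255" --pt "0 0 -0.003 0 0 0 255" --pt "0 0 -0.003 0 0 0 255" --pt "0 0 -0.003 0 0 0 255"

```text
clock: 12.73
position: [531.2, -391.2, 76.3]
ee_rot: [0.646, 0.763, 0.0, 0.002]
wrist_force: [1.9, -0.8, 7.1]
finger_gap: 0.7
grip_force: 3.7
```

>>> carry_out --pt "0 0 -0.002 0 0 0 255" --pt "0 0 -0.002 0 0 0 255" --pt "0 0 -0.002 0 0 0 255" --pt "0 0 -0.002 0 0 0 255"

```text
clock: 13.07
position: [530.2, -390.5, 76.5]
ee_rot: [0.646, 0.763, -0.0, 0.0]
wrist_force: [1.8, -1.2, 4.4]
finger_gap: 0.5
grip_force: 1.8
```

>>> carry_out --pt "0 0 -0.002 0 0 0 255" --pt "0 0 -0.002 0 0 0 255" --pt "0 0 -0.002 0 0 0 255" --pt "0 0 -0.002 0 0 0 255"

```text
clock: 13.4
position: [529.8, -390.1, 78.3]
ee_rot: [0.646, 0.763, -0.0, -0.0]
wrist_force: [1.1, -0.8, 2.9]
finger_gap: 0.6
grip_force: 1.4
```

>>> carry_out --pt "0 0 -0.003 0 0 0 255" --pt "0 0 -0.003 0 0 0 255" --pt "0 0 -0.003 0 0 0 255" --pt "0 0 -0.003 0 0 0 255"

```text
clock: 13.73
position: [529.6, -389.9, 81.1]
ee_rot: [0.646, 0.763, -0.0, -0.001]
wrist_force: [0.1, -0.6, 1.6]
finger_gap: 0.4
grip_force: 0.8
```

The force dropped steadily from 4.4 to 1.6 N over the 4.6 mm raised, so the key was fully down. Now I'll lift clear.

>>> carry_out --pt "0 0 -0.01 0 0 0 255" --pt "0 0 -0.04 0 0 0 255" --pt "0 0 -0.08 0 0 0 255" --pt "0 0 -0.12 0 0 0 255" --pt "0 0 -0.15 0 0 0 255" --pt "0 0 -0.15 0 0 0 255" --pt "0 0 -0.15 0 0 0 255" --pt "0 0 -0.15 0 0 0 255"

```text
clock: 14.4
position: [529.7, -389.8, 230.9]
ee_rot: [0.646, 0.763, 0.0, -0.001]
wrist_force: [-0.9, -0.1, -1.1]
finger_gap: 0.4
grip_force: 0.0
```

```bash
python3 - <<'E'
from h import *
s=status.get_state();print(s["position"],s["wrist_force"])
print(ctrl.close_job())
E
```

```text
[ 529.65973865 -389.78646477  230.86328469] [-0.93850803 -0.08869411 -1.10900547]
the job is handed in; nothing more can be done
None
```

The job is handed in, with no verdict returned: the dial's index stands about 1 mm or less from the green clip's line, the blue zero key was pressed fully down and released, and the arm is clear of everything at 14.4 s.

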